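Click the games turntable round to the red player

TASK

It is red's turn: with a fingertip on the turntable's plate or knurled rim, turn it one click, in whichever direction is needed, so that its yellow arrow settles in the stop facing the red counter. The tray and dice must ride round on it without the robot touching, gripping or lifting them, and everything else on the board is to be left where it is; finish with the hand clear.

Things in the scene. Friction and masses are not known exactly. Their poses are not given: they have to be found in the camera images.
- base: Black round base of the turntable, 232 mm across, 8 mm high, screwed to the board, a white tick on its edge at each of 8 click stops (every 45 degrees). Origin: on the turning axis at board height, z up. Its x axis points to the stop where the arrow starts; the counters stand 45 degrees left and right of it (directions x+y and x-y), 142 mm from the axis.
- turntable (a joint): Plate angle on the base, rad: 0 at the start, grows anticlockwise seen from above, free both ways. Stops every 0.785 rad; half way between is a crest: let go before it the plate swings back, past it it swings on into the next stop and rests within 0.02 rad in about a second. The plate must be over the crest, but not over the second one. Needs at most 0.12 N m (1.5 N at 83 mm radius).
- plate_centre (a point): Centre of the plate's flat top, on the axis, 34 mm above the board. Grey plastic disc, 205 mm across its knurled rim (36 upright ribs standing out 3 mm), 18 mm thick, underside 16 mm above the board; it only turns. The tray covers its middle; bare top from 60 to 99 mm from the axis. A fingertip pressed there with 5 to 10 N drags it round by friction; pushing round on the rim works too.
- arrow (a point): Tip region of the yellow arrow painted on the plate's top, 93 mm from the axis, 34 mm above the board; the arrow points outward along the line from the axis through this point and turns with the plate.
- red_counter: Red plastic gaming counter, loose, a round disc 34 mm across and 10 mm high lying flat beside the base. Origin: centre of its underside.
- blue_counter: Blue plastic gaming counter, loose, a round disc 34 mm across and 10 mm high lying flat beside the base. Origin: centre of its underside. The red and blue counters may be either way round.
- tray: Light wooden token tray, loose in the middle of the turntable (up to 4 mm off, any yaw), 76 x 76 mm and 20 mm high, walls and floor 4 mm, its rim 54 mm above the board; two compartments. Origin: centre of its underside, 34 mm above the board.
- die_a: Purple glass die, 16 mm, loose in one compartment of the tray. Origin: centre of its underside as placed.
- die_b: Purple glass die, 16 mm, loose in the other compartment of the tray. Origin: centre of its underside as placed.
- tin: Rectangular metal tin box with a green band and a brass twist cap, 60 x 90 mm, 82 mm high to the top of the cap; origin: centre of its underside; standing loose on the board, to be left alone.
- bowl: White ceramic bowl, 124 mm across the rim, 52 mm high; origin: centre of its underside; standing loose on the board, to be left alone.
- clamp: Red plastic spring clamp lying flat, about 120 x 65 mm, 18 mm high; origin: under its pivot, x along its jaws; standing loose on the board, to be left alone.
Things that resemble listed ones, but are neither listed nor needed, are in the scene too. Leave any blue or brown look-alike of the base alone.

How it is judged (in metres and radians):
At the end, for the whole second after the job is handed in: The plate rests one click from its start, in the stop facing the red counter (joint within 0.07 rad of +0.785 or -0.785, whichever side red is on); the tray sits on the plate within 20 mm of its middle with both dice in it; both counters, tin, bowl and clamp are within 10 mm of where they began (((value of joint turntable between 0.7154 and 0.8554 rad and y of red_counter in the frame of base above 0.05 m) or (value of joint turntable between -0.8554 and -0.7154 rad and y of red_counter in the frame of base below -0.05 m)) and velocity of joint turntable between -0.05 and 0.05 rad/s and horizontal distance between tray and base below 0.02 m and height (world z) of tray between 0.03 and 0.04 m and x of die_a in the frame of tray between -0.034 and 0.034 m and y of die_a in the frame of tray between -0.034 and 0.034 m and z of each of die_a, die_b in the frame of tray below 0.022 m and x of die_b in the frame of tray between -0.034 and 0.034 m and y of die_b in the frame of tray between -0.034 and 0.034 m and distance of each of red_counter, blue_counter, tin, bowl, clamp from where it was at the start of the episode below 0.01 m); the robot touches nothing.
It fails at once if a counter is pushed or lifted (more than 10 mm from its start) (distance of any of red_counter, blue_counter from where it was at the start of the episode above 0.01 m).
It fails at once if the tin, bowl or clamp is pushed or lifted (more than 10 mm from its start) (distance of any of tin, bowl, clamp from where it was at the start of the episode above 0.01 m).
It fails at once if the robot touches the tray, or the dice in it (contact force between any of the fingers, the arm and tray above 0.5 N or contact force between any of the fingers, the arm and die_a above 0.5 N or contact force between any of the fingers, the arm and die_b above 0.5 N).
It fails at once if the tray is lifted, tipped or slides more than 20 mm off the middle of the turntable (height (world z) of tray above 0.044 m or angle between tray's own z axis and vertical above 0.2 rad or horizontal distance between tray and base above 0.02 m).
It fails at once if a die is lifted (underside more than 65 mm above the board) (height (world z) of any of die_a, die_b above 0.065 m).
It also fails if it takes over 40 s, if anything falls off the work surface, if the arm or the gripper's body presses on something with over 40 N, if the wrist force passes 120 N, or if a joint passes its speed limit or range.

ROBOT

A 6-joint arm with a two-finger parallel gripper is mounted at the origin on the work surface. World frame = base frame: x ahead of the robot, y to its left, z up, the work surface at z = 0. Lengths are in m, angles in degrees, forces in N, time in s.
With the tool pointing down it reaches from about 0.4 to 0.825 m from the base axis. Payload 7 kg.
Tool frame: the origin (TCP) lies midway between the tips of the shut fingers; the grasp point (between the pads) lies 19 mm behind it; z points along the fingers, y is the line along which they close (so a half turn about z gives the same grasp; the last joint's range is limited). The gripper opens to 88 mm and grips with 3 to 60 N. Pads are 19 mm wide; open, the fingers measure 130 mm over their backs; the gripper's body (78 mm by 193 mm) begins 47 mm behind the grasp point.
Start: joints at [-48.868, 20.546, 0.682, 0, -70.136, -16.507], TCP at [0.281, -0.614, 0.227] pointing down, gripper open.
Joint ranges: [-176.03, 176.03], [-82.01, 121.73], [-58.28, 71.71], [-173.87, 95.51], [-174.79, -0.11], [-173.66, 173.66]. Speed limits (degrees/s): [136.94, 136.94, 172.46, 180, 180, 180].

INTERFACE

Orientations are given as [roll, pitch, yaw] about the fixed x, y, z axes, in that order (R = Rz(yaw) Ry(pitch) Rx(roll)).
In Python, from plant import r gives the robot as it stands. The module is installed in compiled form; this text tells all that it offers.
- The arm moves only by the tool play_rows, never from a script. Its argument "rows" is a list of rows, each an object with "slide": the shift along the tool's x, y, z as a fraction of full scale, a list of three; "delta_rot": the turn, a rotation vector about the tool's x, y, z as a fraction of full scale, a list of three; "fingers": the opening, from -1 (shut) to 1 (fully open). In form: [{"slide": [x, y, z], "delta_rot": [rx, ry, rz], "fingers": fingers}, ...]. A call has 1 to 8 rows; each row shifts and turns the commanded pose from where the row before left it, along the tool's axes as they then stand; what a row does not reach is not made up. Full scale, the value 1, is 0.15 m for a shift and 0.08 rad for a turn. A row lasts 1/8 s, in which the tool goes at most 62.5 mm and 10.7 degrees, less where a joint would pass 70% of its speed; a pose out of reach is approached as far as the arm can. A call with a number of a shift or a turn outside -1 to 1 is refused whole. A call with a gripper value outside its range is refused whole. The fingers move at their own pace and stop on an object; "squeeze" is the grip in N (left out, the last holds). Time passes only in rows, so rows that do not move let the fingers close. It gives the time, the measured TCP pose, the force, the opening and the grip force at its end, in the units of the state.
- r.get_state(): the state, without advancing time (a new reading comes with each control period).
- r.capture(name): name is "scene" or "top" or "wrist"; returns a dict with "image" (480x640x3 uint8, blue, green, red), "fx", "fy", "cx", "cy" (pixels), "R" (3x3) and "t" (3): a world point X has camera coordinates R X + t; the wrist camera has in their place "T_tool_cam" (4x4, takes a point from camera to tool coordinates, whose origin is the TCP and whose axes are the flange's). Camera axes: x right, y down, z forward; pixel columns grow to the right and rows downward; lengths in m; the calibration is good to about 2 mm. A picture is of the moment at which its call begins: read the wrist's pose just before it. There is no depth.
- r.close_job(): hands the job in; it is judged then, once.
The state is a dict: "time_s": time; "joints": joint angles; "qd": joint speeds; "joint_torque": joint torques, N m; "tcp_pos": TCP position; "eef_rot": TCP orientation; "contact_force": force on the tool from outside, world axes, zero at the start; "moment": the same for the moment, N m; "gripper_width": finger opening in m; "gripper_force": force on a finger pad.
Only numpy, scipy, OpenCV 4.12 (cv2) and the standard library are available. Lean on these libraries where they do the work, as an engineer would, in place of code of your own. Each camera call takes 0.05 s, during which the arm holds its last target. There are 200 camera calls.

## Working session

There is one attempt and no reset: what is moved stays moved. The work goes in short steps, Python scripts to look and compute and a tool call to move; the robot and the scene stay as the last step left them, time stands still between calls to the robot, and variables do not carry over. Pictures are saved under pics/ and viewed, at most 10 in all, crops included, and the job is handed in when it is done.

Besides the shell and the picture viewer there is one more tool, called after "Emit:" in YAML: its name, and indented under it one key for each argument. play_rows: Moves the arm, as the interface text tells. Shift numbers are shares of 0.15 m and turn numbers shares of 0.08 rad, none past 1 either way. Its arguments: {"type":"object","properties":{"rows":{"type":"array"},"squeeze":{"type":"number"}},"required":["rows"]}

```bash
mkdir -p pics
python3 - <<'E'
from plant import r
import cv2,pickle
for n in("top","scene"):
    c=r.capture(n); cv2.imwrite(f"pics/{n}0.png",c["image"]); pickle.dump(c,open(n+"0.pkl","wb"))
    print(n,c["fx"],c["cx"],c["cy"],c["R"],c["t"])
s=r.get_state();print(s)
E
```

```text
top 539.9778903475445 315.6778905887247 234.5210858816855 [[-0.01720329 -0.99969688  0.01761215]
 [-0.98892707  0.01441585 -0.14770045]
 [ 0.14740179 -0.01995806 -0.98887531]] [-7.60686986e-04  5.77243409e-01  1.14196749e+00]
scene 505.01062876665486 315.6882980057442 237.74487370733607 [[ 0.12303041  0.99224439  0.01773689]
 [ 0.70735386 -0.07514237 -0.70285428]
 [-0.69607042  0.09901871 -0.7111127 ]] [-0.06684378 -0.37911959  1.58020487]
{'time_s': 0.1, 'joints': array([-4.88659744e+01,  2.05877849e+01,  6.39328993e-01, -1.90645873e-02,
       -7.01354250e+01, -1.65087188e+01]), 'qd': array([ 0.1052762 , -0.10634529,  0.04279803,  0.0665097 , -0.04492915,
       -0.04993864]), 'joint_torque': array([ 6.18360718e-04, -5.84162486e+01,  2.93752670e+01,  7.01551527e+00,
        1.01989068e-02, -3.63406184e-05]), 'tcp_pos': array([ 0.2810817 , -0.61321209,  0.2257094 ]), 'eef_rot': array([ 1.79914484e+02, -6.65404484e-03, -1.55381179e+02]), 'contact_force': array([ 1.23149651, -0.2975988 ,  0.05777176]), 'moment': array([ 0.0118456 , -0.01434964,  0.01910211]), 'gripper_force': 0.0, 'gripper_width': 0.08741756772990641}
```

View pics/top0.png

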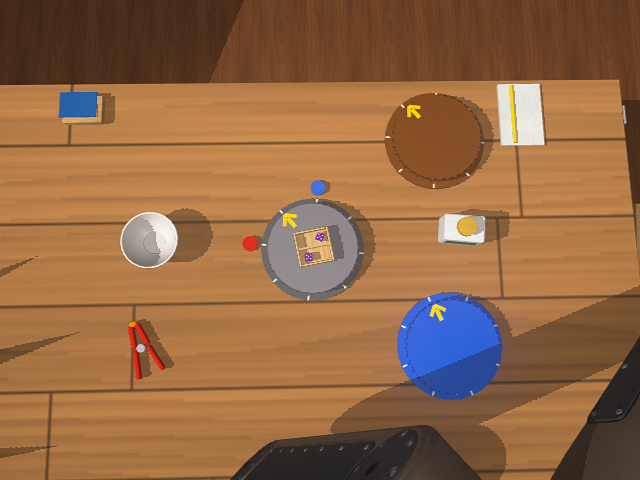

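View pics/scene0.png

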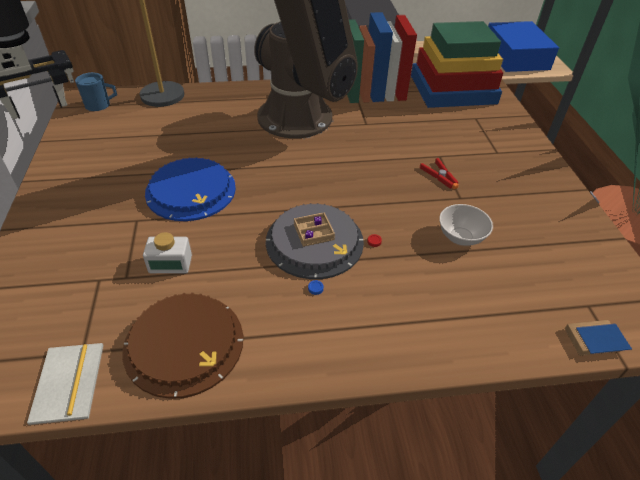

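The top view shows three turntables: grey (312,248), brown (435,140) and blue (450,345). The grey one has the counters and tray, so it is the one I want. Its arrow is at (288,219), red at (250,243) and blue at (318,188), so red is anticlockwise of the arrow.

```bash
cat > h.py <<'E'
import numpy as np,pickle
def px2w(c,u,v,z):
    R,t=np.array(c["R"]),np.array(c["t"]); d=R.T@np.array([(u-c["cx"])/c["fx"],(v-c["cy"])/c["fy"],1]); o=-R.T@t
    return (o+d*(z-o[2])/d[2]).round(4)
E
python3 - <<'E'
from h import *
import cv2
c=pickle.load(open("top0.pkl","rb"))
cv2.imwrite("pics/crop1.png",cv2.resize(c["image"][170:310,230:380],None,fx=4,fy=4,interpolation=cv2.INTER_CUBIC))
for n,u,v,z in(("red",250.5,243.5,.01),("blue",318,187.5,.01),("arrow",286,215,.034),("tray",314.5,246.5,.054)):print(n,px2w(c,u,v,z))
E
```

```text
red [0.5638 0.1361 0.01  ]
blue [ 0.6906 -0.0178  0.01  ]
arrow [0.6233 0.055  0.034 ]
tray [ 0.5493 -0.0067  0.054 ]
```

View pics/crop1.png

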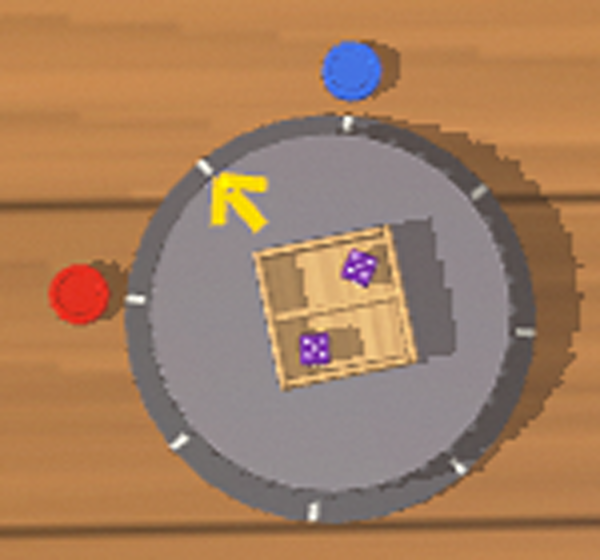

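Red is 45° anticlockwise, so the joint target is +0.785. The axis is at about (0.550, -0.0045). I'll put the shut fingertips on the bare top at r≈82 mm on the near-right side, at angle -155°, which keeps the present yaw.

Emit:
play_rows:
  rows:
    - {"slide": [-0.25,0.265,0],"delta_rot": [0,0,0],"fingers": -1}
    - {"slide": [-0.25,0.265,0],"delta_rot": [0,0,0],"fingers": -1}
    - {"slide": [-0.25,0.265,0],"delta_rot": [0,0,0],"fingers": -1}
    - {"slide": [-0.25,0.265,0],"delta_rot": [0,0,0],"fingers": -1}
    - {"slide": [-0.25,0.265,0],"delta_rot": [0,0,0],"fingers": -1}
    - {"slide": [-0.25,0.265,0],"delta_rot": [0,0,0],"fingers": -1}
    - {"slide": [-0.25,0.265,0],"delta_rot": [0,0,0],"fingers": -1}
    - {"slide": [-0.25,0.265,0],"delta_rot": [0,0,0],"fingers": -1}

```text
time_s: 1.1
tcp_pos: [0.4215, -0.1978, 0.2265]
eef_rot: [180.0, 0.0, -155.4]
contact_force: [1.7, -0.6, 0.8]
gripper_width: 0.0132
gripper_force: 0.0
```

Emit:
play_rows:
  rows:
    - {"slide": [-0.25,0.265,0],"delta_rot": [0,0,0],"fingers": -1}
    - {"slide": [-0.25,0.265,0],"delta_rot": [0,0,0],"fingers": -1}
    - {"slide": [-0.25,0.265,0],"delta_rot": [0,0,0],"fingers": -1}
    - {"slide": [0,0,0],"delta_rot": [0,0,0],"fingers": -1}
    - {"slide": [0,0,0],"delta_rot": [0,0,0],"fingers": -1}

```text
time_s: 1.72
tcp_pos: [0.4737, -0.0441, 0.2262]
eef_rot: [180.0, -0.0, -155.3]
contact_force: [-0.5, -1.1, 0.1]
gripper_width: 0.0002
gripper_force: 0.0
```

Run:
```python
from h import *
from plant import r
import cv2
s=r.get_state();print({k:np.round(s[k],4) for k in("time_s","tcp_pos","eef_rot","contact_force","gripper_width","joints")})
c=r.capture("wrist");cv2.imwrite("pics/w1.png",c["image"]);print(c["T_tool_cam"],c["fx"],c["cx"],c["cy"])
t=pickle.load(open("top0.pkl","rb"))
print(px2w(t,312.75,249.4,.008),px2w(t,312.25,248,.034))
```

```text
{'time_s': np.float64(1.725), 'tcp_pos': array([ 0.4737, -0.0441,  0.2262]), 'eef_rot': array([ 1.799869e+02, -4.790000e-02, -1.553153e+02]), 'contact_force': array([-0.4911, -1.0849,  0.0539]), 'gripper_width': np.float64(0.0002), 'joints': array([ 1.84554e+01,  1.47970e+00, -2.35164e+01, -8.60000e-03,
       -6.50529e+01, -8.37671e+01])}
[[-5.83040770e-04 -9.53574057e-01 -3.01158060e-01  8.07589112e-02]
 [ 9.99999765e-01 -4.47113997e-04 -5.20272723e-04  1.85086723e-04]
 [ 3.61466588e-04 -3.01158292e-01  9.53574094e-01 -1.58133069e-01]
 [ 0.00000000e+00  0.00000000e+00  0.00000000e+00  1.00000000e+00]] 429.9608421074448 321.6747494186976 242.53459540136916
[ 0.5486 -0.0035  0.008 ] [ 0.5486 -0.0021  0.034 ]
```

View pics/w1.png

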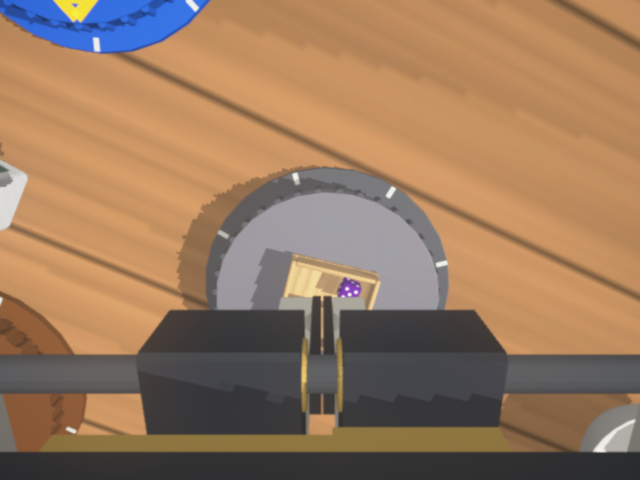

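The wrist view shows the shut fingertips (about 278-368, 300) over the grey plate's near side, with the tray at (335,285). I'll correct sideways by about 5 mm and come down to just above the plate.

Emit:
play_rows:
  rows:
    - {"slide": [-0.036,0.036,0.3],"delta_rot": [0,0,0],"fingers": -1}
    - {"slide": [0,0,0.3],"delta_rot": [0,0,0],"fingers": -1}
    - {"slide": [0,0,0.3],"delta_rot": [0,0,0],"fingers": -1}
    - {"slide": [0,0,0.2],"delta_rot": [0,0,0],"fingers": -1}
    - {"slide": [0,0,0.1],"delta_rot": [0,0,0],"fingers": -1}
    - {"slide": [0,0,0],"delta_rot": [0,0,0],"fingers": -1}
    - {"slide": [0,0,0],"delta_rot": [0,0,0],"fingers": -1}

```text
time_s: 2.65
tcp_pos: [0.4771, -0.0376, 0.0473]
eef_rot: [-180.0, 0.1, -155.4]
contact_force: [-0.2, 0.8, 0.3]
gripper_width: 0.0005
gripper_force: 0.0
```

Run:
```python
from plant import r
import cv2
c=r.capture("scene");cv2.imwrite("pics/s1.png",cv2.resize(c["image"][150:320,230:430],None,fx=3.5,fy=3.5,interpolation=cv2.INTER_CUBIC))
```

```text
(no output)
```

View pics/s1.png

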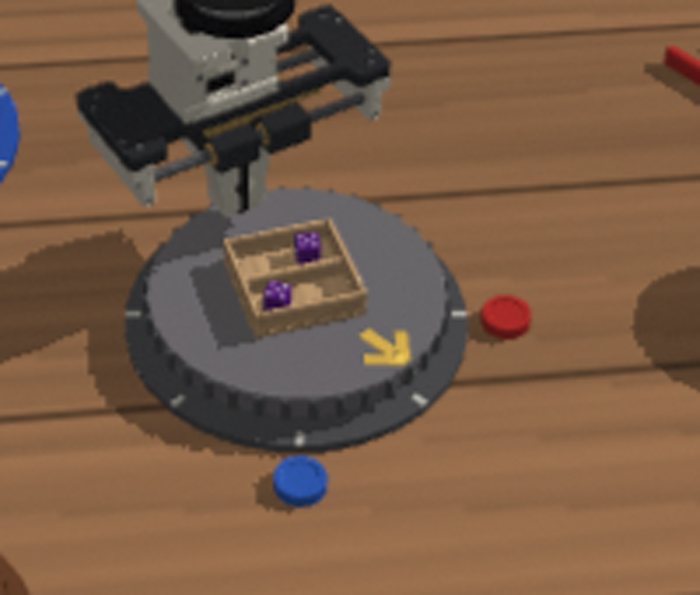

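The fingertips (at about (237,205) in the crop) are above the bare near side and clear of the tray, and the arrow points midway between the counters. Next I'll lower gently until they touch.

Emit:
play_rows:
  rows:
    - {"slide": [0,0,0.04],"delta_rot": [0,0,0],"fingers": -1}
    - {"slide": [0,0,0.04],"delta_rot": [0,0,0],"fingers": -1}
    - {"slide": [0,0,0],"delta_rot": [0,0,0],"fingers": -1}
    - {"slide": [0,0,0],"delta_rot": [0,0,0],"fingers": -1}

```text
time_s: 3.2
tcp_pos: [0.4765, -0.037, 0.0344]
eef_rot: [180.0, -0.0, -155.4]
contact_force: [-0.1, -1.1, 0.6]
gripper_width: 0.0004
gripper_force: 0.0
```

Emit:
play_rows:
  rows:
    - {"slide": [0,0,0.006],"delta_rot": [0,0,0],"fingers": -1}
    - {"slide": [0,0,0],"delta_rot": [0,0,0],"fingers": -1}

```text
time_s: 3.45
tcp_pos: [0.4767, -0.0373, 0.0342]
eef_rot: [-180.0, -0.0, -155.3]
contact_force: [-2.7, -1.0, 9.8]
gripper_width: 0.0001
gripper_force: 4.7
```

Emit:
play_rows:
  rows:
    - {"slide": [0,0,0.004],"delta_rot": [0,0,0],"fingers": -1}
    - {"slide": [0,0,0],"delta_rot": [0,0,0],"fingers": -1}

```text
time_s: 3.7
tcp_pos: [0.4768, -0.0374, 0.0341]
eef_rot: [-180.0, 0.0, -155.3]
contact_force: [-4.3, -0.5, 15.6]
gripper_width: 0.0007
gripper_force: 8.1
```

Emit:
play_rows:
  rows:
    - {"slide": [-0.001,-0.021,-0.003],"delta_rot": [0,0,-0.5],"fingers": -1}
    - {"slide": [-0.002,-0.043,0],"delta_rot": [0,0,-1],"fingers": -1}
    - {"slide": [-0.002,-0.043,0],"delta_rot": [0,0,-1],"fingers": -1}
    - {"slide": [0,0,0],"delta_rot": [0,0,0],"fingers": -1}

```text
time_s: 4.2
tcp_pos: [0.485, -0.0513, 0.0342]
eef_rot: [-180.0, -0.0, -143.8]
contact_force: [-2.7, -0.2, 11.4]
gripper_width: 0.0005
gripper_force: 5.8
```

Run:
```python
from plant import r
import cv2
c=r.capture("scene");cv2.imwrite("pics/s2.png",cv2.resize(c["image"][150:320,230:430],None,fx=3.5,fy=3.5,interpolation=cv2.INTER_CUBIC))
```

```text
(no output)
```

View pics/s2.png

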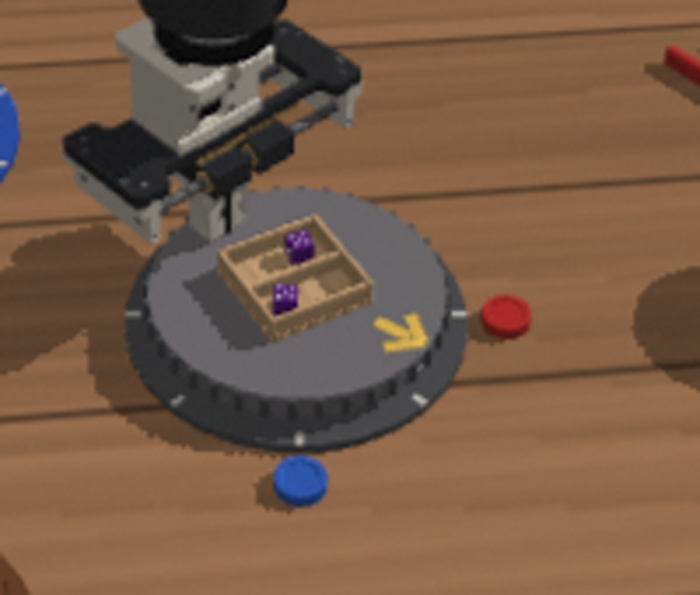

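The plate follows the finger: the arrow tip has moved from (408,360) to (428,350), towards red, and the tray is riding along. I've turned about 0.2 rad and will go on to about 0.7.

Emit:
play_rows:
  rows:
    - {"slide": [-0.002,-0.043,0],"delta_rot": [0,0,-1],"fingers": -1}
    - {"slide": [-0.002,-0.043,0],"delta_rot": [0,0,-1],"fingers": -1}
    - {"slide": [-0.002,-0.043,0],"delta_rot": [0,0,-1],"fingers": -1}
    - {"slide": [0,0,0],"delta_rot": [0,0,0],"fingers": -1}

```text
time_s: 4.75
tcp_pos: [0.4989, -0.0655, 0.0342]
eef_rot: [-179.9, 0.0, -130.1]
contact_force: [-2.5, -2.0, 9.4]
gripper_width: 0.0006
gripper_force: 4.5
```

Emit:
play_rows:
  rows:
    - {"slide": [-0.002,-0.043,0],"delta_rot": [0,0,-1],"fingers": -1}
    - {"slide": [-0.002,-0.043,0],"delta_rot": [0,0,-1],"fingers": -1}
    - {"slide": [-0.002,-0.043,0],"delta_rot": [0,0,-1],"fingers": -1}
    - {"slide": [0,0,0],"delta_rot": [0,0,0],"fingers": -1}

```text
time_s: 5.25
tcp_pos: [0.5157, -0.0757, 0.0343]
eef_rot: [-179.9, 0.0, -116.3]
contact_force: [0.1, -1.3, 7.2]
gripper_width: 0.0003
gripper_force: 3.5
```

Run:
```python
from plant import r
import cv2
c=r.capture("scene");cv2.imwrite("pics/s3.png",cv2.resize(c["image"][150:320,230:430],None,fx=3.5,fy=3.5,interpolation=cv2.INTER_CUBIC))
```

```text
(no output)
```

View pics/s3.png

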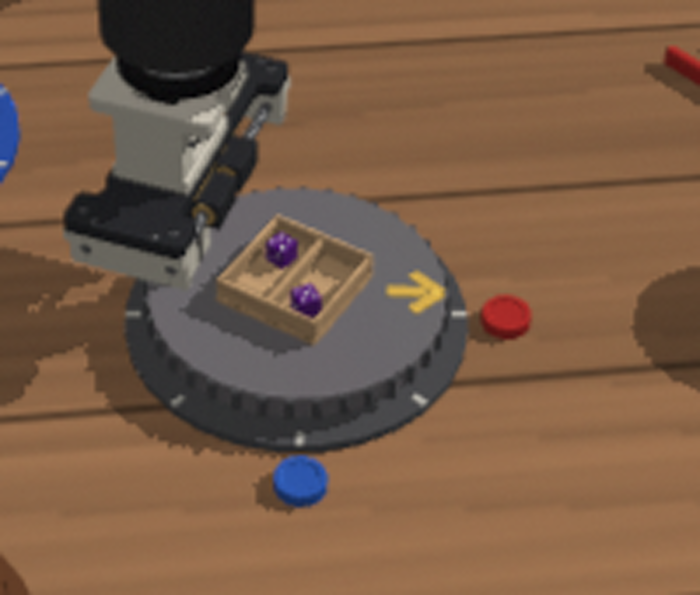

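The arrow tip, now at (445,292), is close to the stop by red (tick 460,314) and well past the crest. I'll lift straight up, let it settle, then back away.

Emit:
play_rows:
  rows:
    - {"slide": [0,0,-0.1],"delta_rot": [0,0,0],"fingers": -1}
    - {"slide": [0,0,-0.3],"delta_rot": [0,0,0],"fingers": -1}
    - {"slide": [0,0,-0.3],"delta_rot": [0,0,0],"fingers": -1}
    - {"slide": [0,0,-0.3],"delta_rot": [0,0,0],"fingers": -1}
    - {"slide": [0.3,0,0],"delta_rot": [0,0,0],"fingers": -1}
    - {"slide": [0.3,0,0],"delta_rot": [0,0,0],"fingers": -1}
    - {"slide": [0.3,0,0],"delta_rot": [0,0,0],"fingers": -1}
    - {"slide": [0.3,0,0],"delta_rot": [0,0,0],"fingers": -1}

```text
time_s: 6.3
tcp_pos: [0.4335, -0.2375, 0.1844]
eef_rot: [-180.0, 0.0, -116.4]
contact_force: [-0.1, -0.4, -0.4]
gripper_width: 0.0006
gripper_force: 0.0
```

Emit:
play_rows:
  rows:
    - {"slide": [0,0,0],"delta_rot": [0,0,0],"fingers": -1}
    - {"slide": [0,0,0],"delta_rot": [0,0,0],"fingers": -1}
    - {"slide": [0,0,0],"delta_rot": [0,0,0],"fingers": -1}
    - {"slide": [0,0,0],"delta_rot": [0,0,0],"fingers": -1}
    - {"slide": [0,0,0],"delta_rot": [0,0,0],"fingers": -1}
    - {"slide": [0,0,0],"delta_rot": [0,0,0],"fingers": -1}
    - {"slide": [0,0,0],"delta_rot": [0,0,0],"fingers": -1}
    - {"slide": [0,0,0],"delta_rot": [0,0,0],"fingers": -1}

```text
time_s: 7.3
tcp_pos: [0.4344, -0.2366, 0.1835]
eef_rot: [180.0, -0.0, -116.4]
contact_force: [0.3, -0.6, 0.5]
gripper_width: 0.0004
gripper_force: 0.0
```

Run:
```python
from plant import r
import cv2
c=r.capture("top");cv2.imwrite("pics/t2.png",cv2.resize(c["image"][170:310,230:380],None,fx=4,fy=4,interpolation=cv2.INTER_CUBIC))
```

```text
(no output)
```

View pics/t2.png

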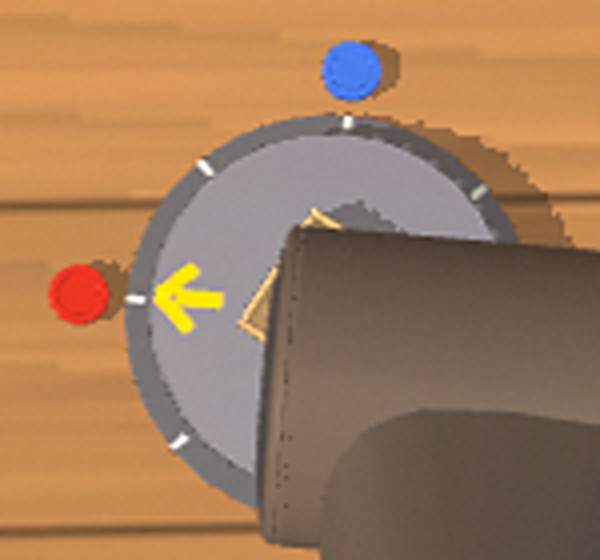

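The arrow (tip 153,297) lines up with the tick at red (135,299). The counters haven't moved and the hand is clear, so I'll hand the job in.

```bash
python3 -c "
from plant import r
print(r.close_job())"
```

```text
the job is handed in; nothing more can be done
None
```

I turned the grey turntable one click anticlockwise: in the last picture its yellow arrow rests at the red counter's stop, both counters are in place and the hand is clear. The arm hid most of the tray in that picture, though the dice were still in it just before I lifted off. The job is handed in, but no verdict was returned.

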